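# Click the battery charger's rate selector round to step 5 and start it

### The job

Set the bench battery charger for the mower battery: with a fingertip push its pointer selector round clockwise, click by click, to step 5 (off, the round mark at the counter-clockwise stop, is step 0 and every click is one step), and leave it resting there. Only then press the start button right down and let it come up again. Only push the selector, do not pinch it, and leave the battery, spray can, wire brush and socket where they stand.

Things in the scene. Friction and masses are not known exactly. Their poses are not given: they have to be found in the camera images.
- charger: Bench battery charger: grey steel case, 256 x 304 mm, immovable. Origin: centre of its underside; x to its back, y to its left, z up. Level aluminium deck 124 mm above the bench. On it, (x, y) in mm: selector (-20, -68), start button (-70, 92), ammeter box 74 x 84, 12 high (45, 70), fuse cap 16 wide, 14 high (-75, 15). Handle along the back, x = 112, y -100 to 100, up to 165 mm above the bench.
- selector (a joint): Selector angle, rad: 0 at off (step 0, counter-clockwise stop), grows clockwise seen from above; a click is 0.5236; step 5 = 2.618, last step 7 = 3.665. At 0 the nose points 105 deg counter-clockwise of the charger's x. Starts at a step from 0 to 3. A sprung notch at each step: about 5 N at 25 mm from the axis takes it over the hump half way; then it snaps into the next notch and stays there.
- selector_axis (a point): On the selector's vertical axis, 20 mm above the deck; this point's x runs to the nose. Black skirt 56 mm wide, top 8 mm above the deck; across it an upright grip bar 14 mm wide, 8 to 32 mm above the deck, from 30 mm behind the axis to 36 mm ahead, then a nose 7 mm wide out to 44 mm, white line on top. Marks on the white plate, 50 mm from the axis: a round dot for off, bars for steps 1 to 7.
- selector_nose (a point): Tip of the selector's nose: 44 mm from the axis, half way up the bar (20 mm above the deck).
- left_cheek: Left half of the grip bar (left as seen looking from the axis to the nose). Pushing this side near the nose, square to the bar, turns the selector clockwise. Origin: on the selector's axis at deck height, x towards the nose, z up.
- right_cheek: Right half of the grip bar, origin and axes as for the left half. Pushing this side near the nose turns the selector counter-clockwise.
- start (a joint): Travel of the start button in m: 0 up, 0.005 fully down, grows as it is pressed; its spring takes 5 N fully down and returns it.
- start_top (a point): Centre of the top face of the start button: black, round, 26 mm wide, in a steel collar 42 mm wide and 12 mm high; its top is 21 mm above the deck (145 mm above the bench).
- battery: Mower battery standing on the bench left of the charger: black and grey box 134 x 199 mm, 157 mm high, with two steel terminal tabs up to 177 mm, 5 kg. Origin: centre of its underside. Leave alone.
- spray_can: Spray can standing on the bench right of the charger beyond the wire brush, 67 mm in diameter, 218 mm high. Origin: centre of its underside. Leave alone.
- socket: Deep steel socket, 25 mm in diameter, 63 mm high, standing on the charger's deck behind the selector, in front of the carry handle. Origin: centre of its underside. Leave alone.
- wire_brush: Wire brush with a wooden handle, 265 mm long, 34 mm wide, 37 mm high, lying on the bench along the charger's right side. Origin: on the bench, near the middle of its length; x runs from the handle to the bristles. Leave alone.

How it is judged:
On the way, in this order (a step that is already met when the one before it is completed fails the run):
1. the selector rests at step 5, let go (value of joint selector between 2.518 and 2.718 rad and contact force between the fingers and left_cheek below 0.5 N and contact force between the fingers and right_cheek below 0.5 N), for 0.3 s.
2. the start button is pressed down (value of joint selector between 2.518 and 2.718 rad and value of joint start above 0.0035 m), for 0.02 s.
At the end, for the whole second after the job is handed in: The selector rests at step 5 (within 0.1 rad of 2.618), the start button has been pressed at least 3.5 mm after that and is up again, and the battery, spray can, socket and wire brush are within 15 mm of where they were and upright (value of joint selector between 2.518 and 2.718 rad and velocity of joint selector between -0.1 and 0.1 rad/s and value of joint start below 0.0012 m and distance of each of battery, spray_can, socket, wire_brush from where it was at the start of the episode below 0.015 m and angle between each of spray_can, socket's own z axis and vertical below 0.1 rad); the robot touches nothing.
It fails at once if the start button is pressed while the selector is not at step 5 (value of joint start above 0.002 m and not (value of joint selector between 2.518 and 2.718 rad)).
It fails at once if the selector is pinched between the fingers (over 8 N on both sides at once) (contact force between the fingers and left_cheek above 8 N and contact force between the fingers and right_cheek above 8 N).
It fails at once if the battery, spray can, socket or wire brush is moved more than 15 mm, carried or tipped (distance of any of battery, spray_can, socket, wire_brush from where it was at the start of the episode above 0.015 m or angle between any of battery, spray_can, socket, wire_brush's own z axis and vertical above 0.2 rad).
It also fails if it takes over 54 s, if anything falls off the work surface, if the arm or the gripper's body presses on something with over 40 N, if the wrist force passes 120 N, or if a joint passes its speed limit or range.

### The arm

A 6-joint arm with a two-finger parallel gripper is mounted at the origin on the work surface. World frame = base frame: x ahead of the robot, y to its left, z up, the work surface at z = 0. Lengths are in m, angles in rad, forces in N, time in s.
With the tool pointing down it reaches from about 0.3 to 0.775 m from the base axis. Payload 14.6 kg.
Tool frame: the origin (TCP) lies between the finger pads; the fingertips stand 19 mm ahead of it and the grasp point (between the pads) is the TCP; z points along the fingers, y is the direction in which the jaws open and shut (so a half turn about z gives the same grasp; the last joint's range is limited). The gripper opens to 94 mm and grips with 3 to 60 N. Pads are 16 mm wide; open, the fingers measure 119 mm over their backs; the gripper's body (75 mm by 177 mm) begins 78 mm behind the grasp point.
Start: joints at [-1.171, 0.3, 1.521, -0, 1.321, -0.067], TCP at [0.248, -0.491, 0.224] pointing down, gripper open.
Joint ranges: [-3.03, 3.03], [-0.79, 2.21], [0.23, 2.52], [-1.04, 4.18], [0, 3.07], [-2.55, 2.55]. Speed limits (rad/s): [2.22, 2.22, 2.57, 3.14, 3.14, 3.14].

### API

Orientations are given as [roll, pitch, yaw] about the fixed x, y, z axes, in that order (R = Rz(yaw) Ry(pitch) Rx(roll)).
In Python, from station import telemetry, vision, ctrl gives the robot as it stands. The module is installed in compiled form; this text tells all that it offers.
- The arm moves only by the shell command python3 -m creep 'ROWS' [FORCE]. ROWS is JSON, a list of rows, each a list of 3 entries, a list of its own where there are three numbers: the shift along the tool's x, y, z in units of 50 mm (1.0 is 50 mm), then the turn about the tool's z in units of 8 degrees (1.0 is 8 degrees), then the opening, from 0 (shut) to 1 (fully open). In form: [[[tx, ty, tz], twist, gripper], ...]. A call has 1 to 12 rows; each row is the pose to reach, as a shift and turn from the pose commanded when the call began, along the tool's axes at that moment; what a row does not reach only later rows make up. A row lasts 1/10 s, in which the tool goes at most 50 mm and 8.59 degrees, less where a joint would pass 70% of its speed; a pose out of reach is approached as far as the arm can. A call with a gripper value outside its range is refused whole. The fingers move at their own pace and stop on an object; FORCE is the grip in N (left out, the last holds). Time passes only in rows, so rows that repeat a pose let the fingers close. It gives the time, the measured TCP pose, the force and the opening at its end, in the units of the state.
- telemetry.get_obs(): the state, without advancing time (a new reading comes with each control period).
- vision.camera(name): name is "scene" or "top"; returns a dict with "img" (384x512x3 uint8, red, green, blue), "depth" (384x512 float32, m along the optical axis (not along the pixel's ray), 0 where there is no reading), "vertical_fov" (degrees; the focal length in pixels is half the picture's height over the tangent of half this angle, whatever the lens; pixels are square), "cx", "cy" (the principal point, pixels), "extrinsics" (4x4, takes a point from camera to world coordinates). Camera axes: x right, y down, z forward; pixel columns grow to the right and rows downward; lengths in m; the calibration is good to about 2 mm. A picture is of the moment at which its call begins.
- ctrl.hand_in(): hands the job in, once; it reports no verdict.
The state is a dict: "time_s": time; "qpos": joint angles; "joint_vel": joint speeds; "tau": joint torques, N m; "ee_pos": TCP position; "eef_rot": TCP orientation; "force": force on the tool from outside, world axes, zero at the start; "moment": the same for the moment, N m; "grip_width": finger opening in m.
Only numpy, scipy, OpenCV 4.12 (cv2) and the standard library are available. Lean on these libraries where they do the work, as an engineer would, in place of code of your own. Each camera call takes 0.05 s, during which the arm holds its last target.

## Working session

There is one attempt and no reset: what is moved stays moved. The work goes in short steps, Python scripts to look and compute and a shell command to move; the robot and the scene stay as the last step left them, time stands still between calls to the robot, and variables do not carry over. Pictures are saved under pics/ and viewed, and the job is handed in when it is done.

```bash
mkdir -p pics; ls; cat > h.py <<'E'
import numpy as np, cv2
from station import telemetry, vision, ctrl
def cam(n):
    c=vision.camera(n); return c
def K(c):
    f=192/np.tan(np.radians(c["vertical_fov"])/2); return f,c["cx"],c["cy"]
def ray(c,u,v,z):
    f,cx,cy=K(c); T=c["extrinsics"]; d=T[:3,:3]@np.array([(u-cx)/f,(v-cy)/f,1]); o=T[:3,3]
    return o+d*(z-o[2])/d[2]
def proj(c,p):
    f,cx,cy=K(c); T=c["extrinsics"]; q=T[:3,:3].T@(np.array(p)-T[:3,3]); return np.array([cx+f*q[0]/q[2],cy+f*q[1]/q[2]])
def cloud(c):
    f,cx,cy=K(c); T=c["extrinsics"]; v,u=np.mgrid[:384,:512]; d=c["depth"]
    P=np.stack([(u-cx)/f*d,(v-cy)/f*d,d],-1); return P@T[:3,:3].T+T[:3,3]
E
python3 - <<'E'
from h import *
import pickle
s=telemetry.get_obs(); print(s)
for n in("scene","top"):
    c=cam(n); pickle.dump(c,open(n+".pkl","wb"))
    cv2.imwrite(f"pics/{n}0.png",cv2.resize(c["img"][:,:,::-1],(800,600),interpolation=cv2.INTER_CUBIC)); print(n,c["vertical_fov"],c["cx"],c["cy"],c["extrinsics"].round(3))
E
```

```text
pics
{'time_s': 0.0, 'qpos': array([-1.17061242e+00,  3.00521865e-01,  1.52159035e+00,  7.57752027e-06,
        1.32068685e+00, -6.66141232e-02]), 'joint_vel': array([-0.00032745,  0.00062979, -0.00077794,  0.00025495, -0.00076226,
        0.0007324 ]), 'tau': array([-4.19859134e-03, -5.31813276e+01, -3.52743816e+01,  7.06927897e-02,
        2.44660873e-02, -1.15788298e-04]), 'ee_pos': array([ 0.24741391, -0.49093882,  0.22385455]), 'eef_rot': array([-3.14038940e+00, -8.76280679e-05,  4.66796092e-01]), 'force': array([0.67366385, 0.31450427, 1.32986679]), 'moment': array([ 0.02267616,  0.01328937, -0.02644496]), 'grip_width': 0.0940069772678047}
scene 52.982905591519696 255.28833337764067 191.31409788403855 [[ 0.081  0.707 -0.702  1.36 ]
 [ 0.997 -0.071  0.043  0.   ]
 [-0.02  -0.703 -0.711  0.887]
 [ 0.     0.     0.     1.   ]]
top 53.7987990940739 254.89345814323337 191.10101349972766 [[-1.000e-03 -9.910e-01  1.340e-01  4.760e-01]
 [-1.000e+00  0.000e+00 -3.000e-03  3.600e-02]
 [ 3.000e-03 -1.340e-01 -9.910e-01  1.095e+00]
 [ 0.000e+00  0.000e+00  0.000e+00  1.000e+00]]
```

View pics/scene0.png

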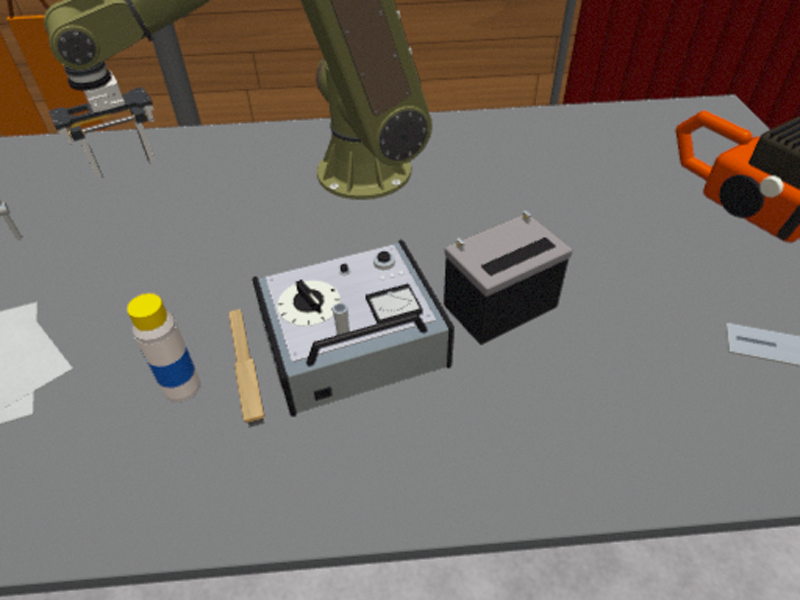

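View pics/top0.png

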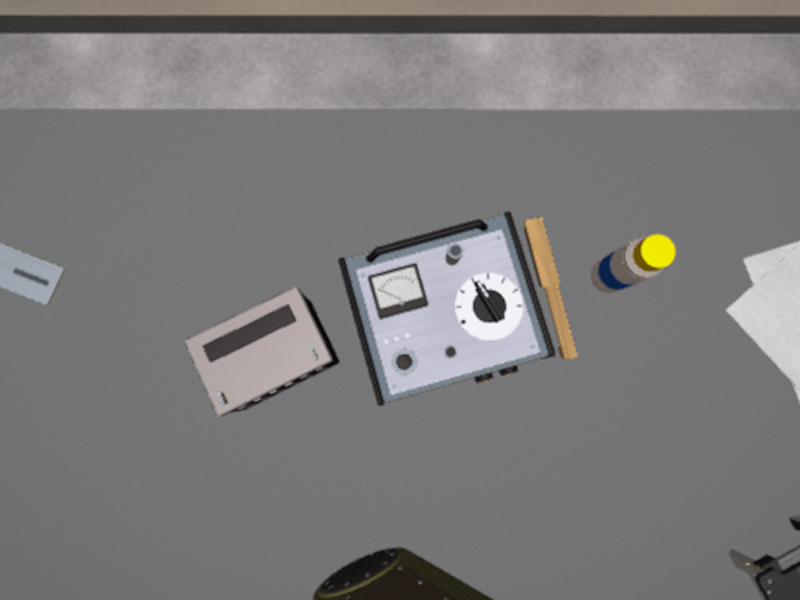

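The scene view shows the charger centre-right at (350,330), with the battery to its right and the brush and can to its left. In the top view the selector axis is near (489,306) and the nose near (474,282), the start button is at (404,362), and the socket at (454,252). Next I'll measure these properly.

```bash
python3 - <<'E'
from h import *
import pickle
c=pickle.load(open("top.pkl","rb")); im=c["img"]
x0,y0,x1,y1=205,130,375,265
cv2.imwrite("pics/topcrop.png",cv2.resize(im[y0:y1,x0:x1,::-1],None,fx=4.6,fy=4.4*4.6/4.4*0.97,interpolation=cv2.INTER_CUBIC)[:600,:800])
hsv=cv2.cvtColor(im,cv2.COLOR_RGB2HSV)
# white plate
m=((hsv[...,2]>215)&(hsv[...,1]<25)).astype(np.uint8)
m[:, :285]=0; m[:,345:]=0; m[:165]=0; m[225:]=0
n,l,st,ce=cv2.connectedComponentsWithStats(m); 
for i in range(1,n):
    if st[i,4]>20: print(st[i],ce[i])
cs,_=cv2.findContours(m,cv2.RETR_EXTERNAL,cv2.CHAIN_APPROX_NONE); k=max(cs,key=cv2.contourArea)
e=cv2.fitEllipse(cv2.convexHull(k)); print("ell",e, "axis",ray(c,*e[0],.124), [ray(c,*p,.124) for p in [(e[0][0]+e[1][0]/2,e[0][1])]])
P=cloud(c)
# button, socket by height
for nm,(u,v) in dict(button=(404*.64,360*.64),socket=(455*.64,250*.64),sel=(489*.64,306*.64)).items():
    u,v=int(u),int(v); print(nm,P[v,u])
roi=P[120:270,200:380]; 
z=(P[...,2]>.120)&(P[...,2]<.128)
mm=np.zeros((384,512),np.uint8); mm[z]=255; mm[:,:205]=0; mm[:,370:]=0
cs,_=cv2.findContours(mm,cv2.RETR_EXTERNAL,cv2.CHAIN_APPROX_NONE); k=max(cs,key=cv2.contourArea)
pts=np.array([ray(c,*p[0],.124)[:2] for p in k],np.float32)
r=cv2.minAreaRect(pts); print("deck",r,len(k))
E
```

```text
[299 165  19   5  47] [306.65957447 166.65957447]
[ 291  171   46   47 1065] [312.99624413 196.38873239]
ell ((312.7179870605469, 195.132568359375), (44.086509704589844, 46.15904235839844), 163.5203094482422) axis [ 0.59666823 -0.11613846  0.124     ] [array([ 0.5966529, -0.1731806,  0.124    ])]
button [0.5063468  0.02575336 0.14435274]
socket [ 0.67555192 -0.05488389  0.18699236]
sel [ 0.59317191 -0.10950637  0.15487776]
deck ((0.594489336013794, -0.042963460087776184), (0.2515801787376404, 0.3020646870136261), 15.630931854248047) 600
```

View pics/topcrop.png

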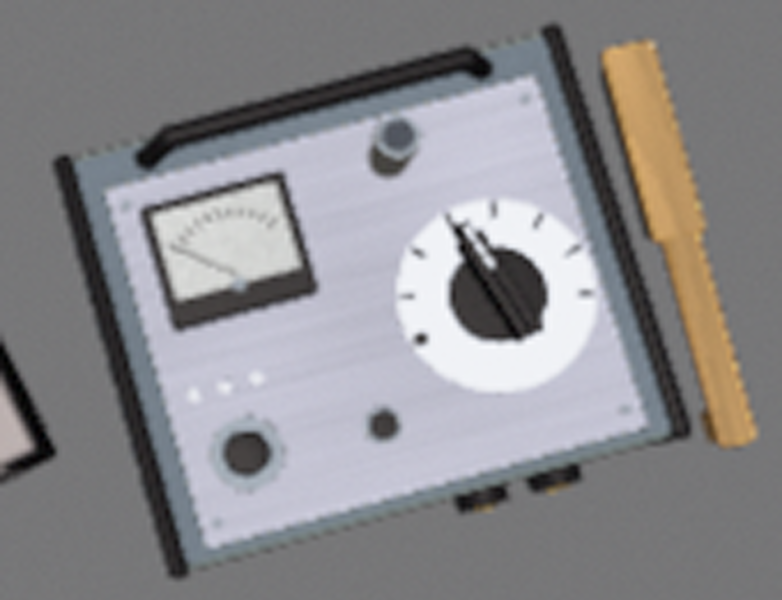

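The dot and bars are clearly visible. The nose covers the third bar, so the selector starts at step 3 and needs two clicks. I'll cross-check the axis and button positions in both views and work out the approach.

```bash
python3 - <<'E'
from h import *
import pickle
def blob(c,m,box,near):
    u0,v0,u1,v1=box; q=np.zeros(m.shape,np.uint8); q[v0:v1,u0:u1]=m[v0:v1,u0:u1]
    n,l,st,ce=cv2.connectedComponentsWithStats(q)
    i=1+np.argmax(st[1:,4]); return (l==i).astype(np.uint8),st[i],ce[i]
for n,pb,bb in (("top",(285,168,345,225),(245,220,272,243)),("scene",(172,170,225,215),(236,156,256,174))):
    c=pickle.load(open(n+".pkl","rb")); im=c["img"]; hsv=cv2.cvtColor(im,cv2.COLOR_RGB2HSV)
    for th in (215,225):
        m=((hsv[...,2]>th)&(hsv[...,1]<25)) if n=="top" else ((im[...,2]<np.minimum(im[...,0],im[...,1])+3)&(hsv[...,2]>th-25))
        b,st,ce=blob(c,m,pb,0)
        cs,_=cv2.findContours(b,cv2.RETR_EXTERNAL,cv2.CHAIN_APPROX_NONE); k=max(cs,key=cv2.contourArea)
        e=cv2.fitEllipse(cv2.convexHull(k)); print(n,"plate",st,np.round(e[0],1),np.round(e[1],1),ray(c,*e[0],.125).round(4))
    b,st,ce=blob(c,hsv[...,2]<75,bb,0); print(n,"button",st,ce,ray(c,*ce,.145).round(4))
    cv2.imwrite(f"pics/{n}_sel.png",cv2.resize(im[pb[1]-8:pb[3]+8,pb[0]-8:pb[2]+8,::-1],None,fx=7,fy=7,interpolation=cv2.INTER_CUBIC))
    P=cloud(c); m=(P[...,2]>.15)&(P[...,2]<.16)&(np.hypot(P[...,0]-.595,P[...,1]+.115)<.05); p=P[m][:,:2]
    mu=p.mean(0); w,V=np.linalg.eigh(np.cov(p.T)); d=V[:,1]*np.sign(V[0,1]); print("bar top pts",len(p),mu,np.degrees(np.arctan2(d[1],d[0])),(p-mu).dot(d).min(),(p-mu).dot(d).max())
    m=(P[...,2]>.18)&(P[...,2]<.191)&(np.hypot(P[...,0]-.675,P[...,1]+.055)<.03); print("socket",P[m].mean(0))
    for nm,ctr in(("can",(.66,-.32)),):
        m=(P[...,2]>.19)&(np.hypot(P[...,0]-ctr[0],P[...,1]-ctr[1])<.12); print(nm,P[m].mean(0))
E
```

```text
top plate [ 291  171   46   47 1065] [312.7 195.1] [44.1 46.2] [ 0.5965 -0.116   0.125 ]
top plate [291 174  44  44 968] [312.6 195.7] [42.9 43.9] [ 0.595  -0.1156  0.125 ]
top button [254 227   9   9  63] [258.22222222 230.95238095] [0.504  0.0252 0.145 ]
bar top pts 164 [ 0.59775054 -0.11138567] 30.39895053047084 -0.0341326027647992 0.03821788931413958
socket [ 0.67386892 -0.05349709  0.18685159]
can [ 0.66510757 -0.35406953  0.21507049]
scene plate [177 179  41  30 566] [197.1 193.5] [28.6 40.7] [ 0.5993 -0.1149  0.125 ]
scene plate [177 179  41  30 544] [197.2 193.4] [28.5 40.6] [ 0.599  -0.1147  0.125 ]
scene button [242 161   7   7  41] [245.07317073 163.85365854] [0.5116 0.0248 0.145 ]
bar top pts 105 [ 0.6045963  -0.11091785] 30.384583284660057 -0.03747811639579163 0.03678913742965179
socket [ 0.67892953 -0.05456091  0.18524279]
can [ 0.67752588 -0.35469505  0.21107122]
```

```bash
cat >> h.py <<'E'
from scipy.spatial.transform import Rotation as Ro
AX=np.array([.5955,-.1148]); BT=np.array([.504,.0255])
def units(p,yaw=None,s=None):
    s=s or telemetry.get_obs(); R=Ro.from_euler('xyz',s["eef_rot"])
    d=R.inv().apply(np.array(p)-s["ee_pos"])/.05
    tw=0 if yaw is None else -(yaw-np.degrees(s["eef_rot"][2]))/8
    return d.round(3),round(tw,3)
def push(th,gap=0,r=30,z=.160):
    a=np.radians(th); u=np.array([np.cos(a),np.sin(a)]); n=np.array([-u[1],u[0]])
    return [*(AX+r*1e-3*u+(19.5+gap)*1e-3*n),z]
E
python3 - <<'E'
from h import *
print(push(30.4,10)); print(units([*push(30.4,12)[:2],.25],30.4))
E
```

```text
[np.float64(0.6064474140346434), np.float64(-0.07417483383475099), 0.16]
(array([10.161, -4.253, -0.516]), np.float64(-0.457))
```

```bash
python3 -m creep '[[[0.3,-0.1,-0.5],0,0],[[1.0,-0.4,-0.52],0,0],[[1.9,-0.8,-0.52],0,0],[[2.8,-1.2,-0.52],0,0],[[3.7,-1.55,-0.52],0,0],[[4.6,-1.95,-0.52],-0.2,0],[[5.5,-2.3,-0.52],-0.3,0],[[6.4,-2.7,-0.52],-0.4,0],[[7.3,-3.05,-0.52],-0.46,0],[[8.1,-3.4,-0.52],-0.46,0],[[8.7,-3.65,-0.52],-0.46,0],[[9.1,-3.8,-0.52],-0.46,0]]' 10; python3 - <<'E'
from h import *
print(units([*push(30.4,12)[:2],.25],30.4))
E
```

```text
time_s: 1.3
ee_pos: [0.5693, -0.1146, 0.2499]
eef_rot: [-3.141, 0.001, 0.533]
force: [0.3, -0.8, -0.4]
grip_width: 0.0021
(array([ 1.05 , -0.359, -0.002]), np.float64(0.016))
```

```bash
python3 -m creep '[[[0.4,-0.15,0],0,0],[[0.8,-0.3,0],0,0],[[1.05,-0.36,0],0,0],[[1.05,-0.36,0.2],0,0],[[1.05,-0.36,0.5],0,0],[[1.05,-0.36,0.8],0,0],[[1.05,-0.36,1.0],0,0],[[1.05,-0.36,1.2],0,0],[[1.05,-0.36,1.2],0,0]]'; python3 - <<'E'
from h import *
print(units(push(30.4,12),30.4))
for n in("scene","top"):
    c=cam(n); p=proj(c,[.6,-.1,.15]).astype(int); im=c["img"][p[1]-60:p[1]+60,p[0]-75:p[0]+75,::-1]
    cv2.imwrite(f"pics/{n}1.png",cv2.resize(im,(750,600),interpolation=cv2.INTER_CUBIC))
E
```

```text
time_s: 2.2
ee_pos: [0.6039, -0.0749, 0.189]
eef_rot: [-3.14, 0.002, 0.531]
force: [-0.5, -0.1, 0.2]
grip_width: 0.0005
(array([ 0.053, -0.026,  0.58 ]), np.float64(0.0))
```

View pics/scene1.png

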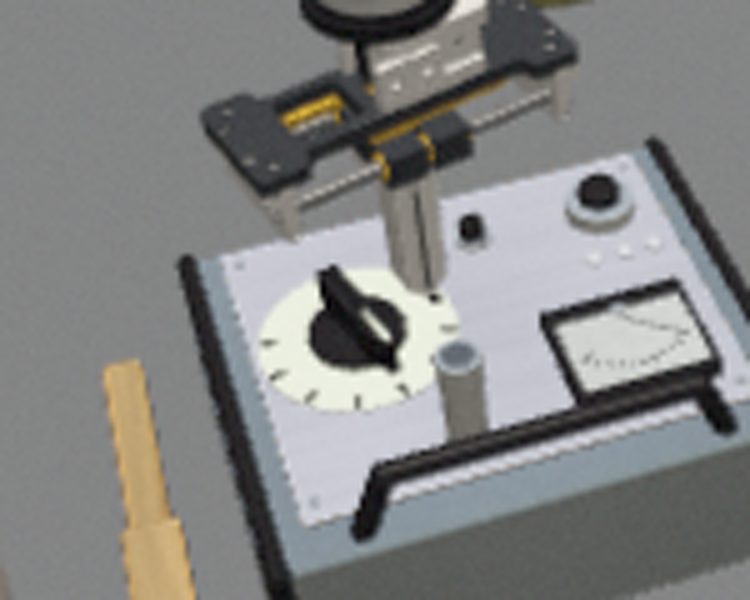

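View pics/top1.png

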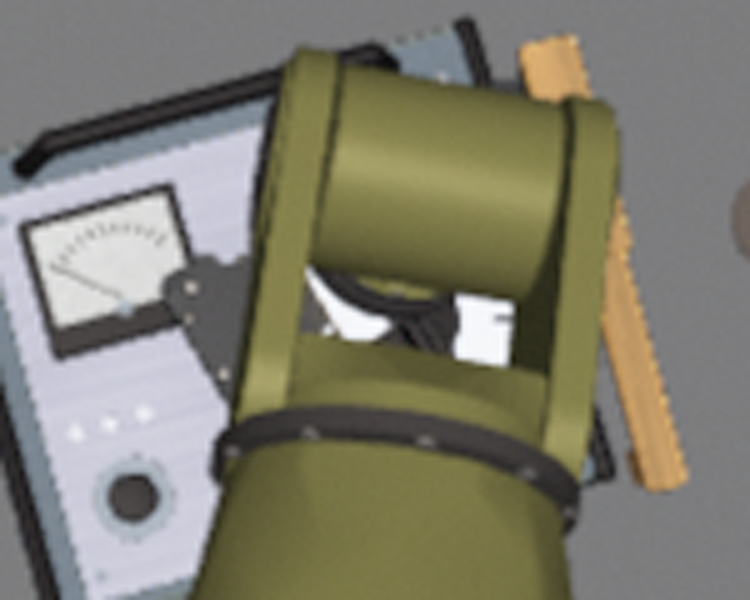

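The scene view shows the closed fingertips at (425,290), clear of the bar's left cheek; the nose is at (390,365) and the socket at (460,400) is well away. The top view is mostly blocked by the wrist. I'll descend next.

```bash
python3 -m creep '[[[0.05,-0.02,0.2],0,0],[[0.05,-0.02,0.4],0,0],[[0.05,-0.02,0.55],0,0],[[0.05,-0.02,0.58],0,0],[[0.05,-0.02,0.58],0,0]]'; python3 - <<'E'
from h import *
for th in (30.4,25,20,15,10,5,0,-5,-10,-15,-18,-20): print(th,units(push(th),th))
print(telemetry.get_obs()["force"])
E
```

```text
time_s: 2.8
ee_pos: [0.606, -0.0724, 0.1611]
eef_rot: [-3.141, 0.0, 0.531]
force: [0.6, -0.8, 0.3]
grip_width: 0.0007
30.4 (array([-0.011,  0.234,  0.022]), np.float64(0.003))
25 (array([0.023, 0.292, 0.022]), np.float64(0.678))
20 (array([0.05 , 0.349, 0.022]), np.float64(1.303))
15 (array([0.071, 0.407, 0.022]), np.float64(1.928))
10 (array([0.088, 0.468, 0.022]), np.float64(2.553))
5 (array([0.099, 0.529, 0.021]), np.float64(3.178))
0 (array([0.104, 0.591, 0.021]), np.float64(3.803))
-5 (array([0.104, 0.654, 0.021]), np.float64(4.428))
-10 (array([0.099, 0.716, 0.021]), np.float64(5.053))
-15 (array([0.088, 0.777, 0.021]), np.float64(5.678))
-18 (array([0.079, 0.814, 0.021]), np.float64(6.053))
-20 (array([0.072, 0.838, 0.021]), np.float64(6.303))
[ 0.57730007 -0.84066558  0.26084556]
```

```bash
python3 -m creep '[[[0,0.12,0],0,0],[[0,0.2,0],0,0],[[0,0.24,0],0,0],[[0.01,0.27,0],0.3,0],[[0.025,0.3,0],0.68,0],[[0.04,0.325,0],1.0,0],[[0.05,0.35,0],1.3,0],[[0.06,0.38,0],1.6,0],[[0.07,0.41,0],1.93,0],[[0.07,0.41,0],1.93,0]]'; python3 - <<'E'
from h import *
print(telemetry.get_obs()["force"],push(15))
c=cam("scene"); p=proj(c,[.6,-.1,.15]).astype(int); im=c["img"][p[1]-48:p[1]+48,p[0]-60:p[0]+60,::-1]
cv2.imwrite(f"pics/scene2.png",cv2.resize(im,(750,600),interpolation=cv2.INTER_CUBIC))
E
```

```text
time_s: 3.8
ee_pos: [0.6197, -0.0886, 0.1616]
eef_rot: [3.141, -0.0, 0.261]
force: [-0.6, -0.2, -0.2]
grip_width: 0.0004
[-0.63615835 -0.23760809 -0.20075384] [np.float64(0.6194308034091729), np.float64(-0.08819987503428754), 0.16]
```

View pics/scene2.png

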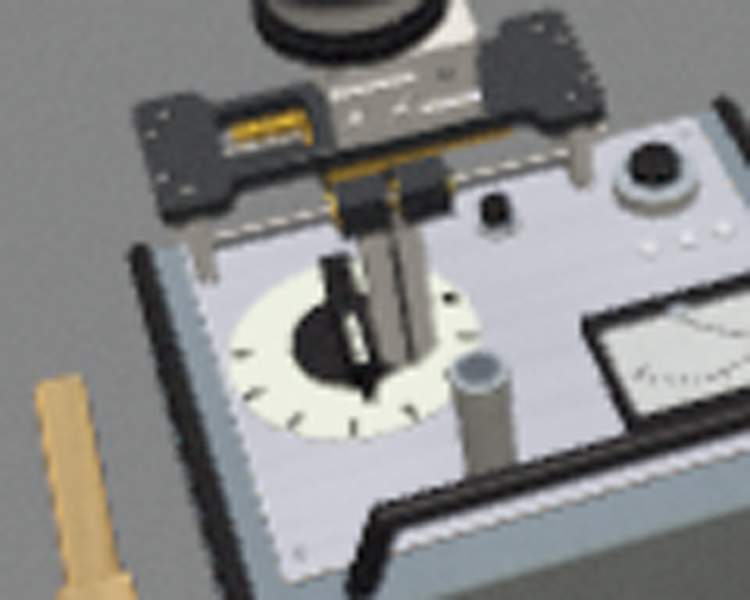

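```bash
python3 - <<'E'
from h import *
c=cam("scene"); p=proj(c,[.6,-.1,.15]).astype(int); 
for th in (30.4,22,15,7,.4,-8,-14,-22,-29.6):
    a=np.radians(th); q=[*(AX+.044*np.array([np.cos(a),np.sin(a)])),.156]
    print(th,((proj(c,q)-p+[60,48])*6.25).round(0))
E
```

```text
30.4 [392. 349.]
22 [379. 355.]
15 [367. 359.]
7 [352. 362.]
0.4 [340. 363.]
-8 [325. 363.]
-14 [314. 363.]
-22 [301. 360.]
-29.6 [289. 357.]
```

The nose top is at about (369,385), and the bar lies against the finger, so it is near the first hump (about 15°). I'll push a little further.

```bash
python3 - <<'E'
from h import *
for th in (12,10,8): print(th,units(push(th),th))
E
python3 -m creep '[[[0.01,0.03,0],0.25,0],[[0.015,0.05,0],0.5,0],[[0.015,0.07,0],0.6,0],[[0.015,0.07,0],0.6,0],[[0.015,0.07,0],0.6,0]]'; cat > snap.py <<'E'
from h import *
import sys
print(telemetry.get_obs()["force"])
c=cam("scene"); p=proj(c,[.6,-.1,.15]).astype(int); im=c["img"][p[1]-48:p[1]+48,p[0]-60:p[0]+60,::-1]
cv2.imwrite(f"pics/{sys.argv[1]}.png",cv2.resize(im,(750,600),interpolation=cv2.INTER_CUBIC))
E
python3 snap.py scene3
```

```text
12 (array([0.019, 0.025, 0.029]), np.float64(0.382))
10 (array([0.032, 0.047, 0.029]), np.float64(0.632))
8 (array([0.043, 0.069, 0.029]), np.float64(0.882))
time_s: 4.4
ee_pos: [0.6211, -0.0916, 0.1615]
eef_rot: [3.142, 0.0, 0.179]
force: [-0.5, -0.6, 0.9]
grip_width: 0.0009
[-0.54991884 -0.56706877  0.94092844]
```

View pics/scene3.png

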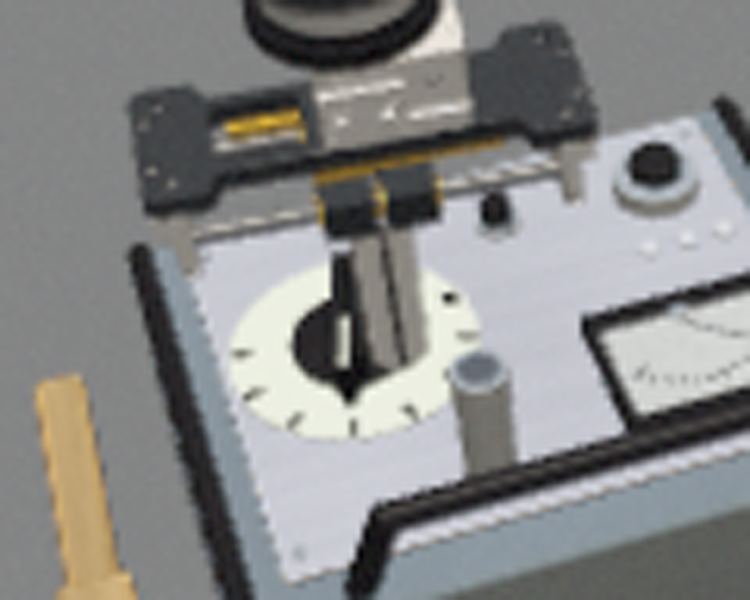

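The nose tip is now at (349,400), lined up with the fourth bar at (353,428), so the selector is at step 4. Next is the last click.

```bash
python3 - <<'E'
from h import *
for th in (5,0,-5,-10,-14,-16,-18,-19.5): print(th,units(push(th),th))
E
```

```text
5 (array([0.046, 0.033, 0.029]), np.float64(0.655))
0 (array([0.073, 0.089, 0.029]), np.float64(1.28))
-5 (array([0.095, 0.148, 0.029]), np.float64(1.905))
-10 (array([0.111, 0.208, 0.029]), np.float64(2.53))
-14 (array([0.12 , 0.257, 0.029]), np.float64(3.03))
-16 (array([0.124, 0.282, 0.029]), np.float64(3.28))
-18 (array([0.126, 0.307, 0.029]), np.float64(3.53))
-19.5 (array([0.128, 0.325, 0.029]), np.float64(3.717))
```

```bash
python3 -m creep '[[[0.045,0.03,0],0.65,0],[[0.07,0.09,0],1.28,0],[[0.085,0.12,0],1.6,0],[[0.095,0.15,0],1.9,0],[[0.105,0.18,0],2.2,0],[[0.11,0.21,0],2.5,0],[[0.115,0.235,0],2.8,0],[[0.12,0.257,0],3.0,0],[[0.122,0.27,0],3.15,0],[[0.124,0.282,0],3.3,0],[[0.124,0.295,0],3.4,0],[[0.124,0.295,0],3.4,0]]'; python3 snap.py scene4
```

```text
time_s: 5.65
ee_pos: [0.6299, -0.1051, 0.1614]
eef_rot: [3.142, -0.0, -0.297]
force: [-0.7, 0.2, -0.2]
grip_width: 0.0004
[-0.71902445  0.21149398 -0.19327736]
```

View pics/scene4.png

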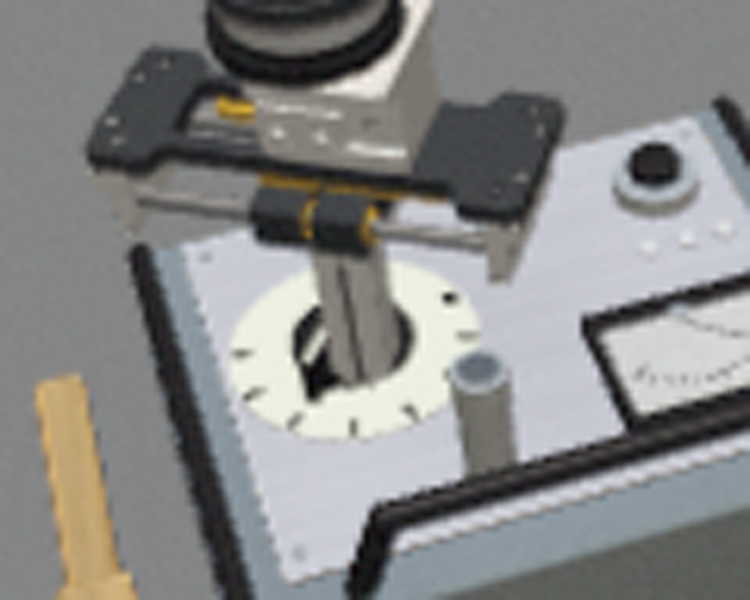

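The nose is at about (313,397), not yet at the fifth bar (295,420), and the bar still touches the finger. It needs a slight nudge further.

```bash
python3 -m creep '[[[0.002,0.02,0],0.15,0],[[0.003,0.035,0],0.3,0],[[0.003,0.035,0],0.3,0],[[0.003,0.035,0],0.3,0]]'; python3 snap.py scene5
```

```text
time_s: 6.1
ee_pos: [0.6295, -0.1067, 0.1615]
eef_rot: [-3.142, -0.0, -0.339]
force: [0.3, 0.4, 0.3]
grip_width: 0.0004
[0.29142974 0.40014886 0.33262214]
```

View pics/scene5.png

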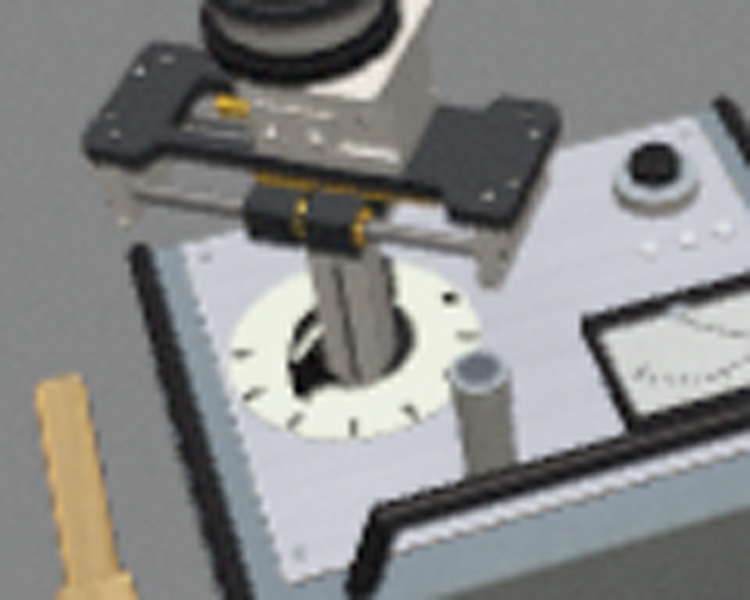

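The nose jumped to about (298,392), in front of the fifth bar (295,420). I'll back off, rise and check.

```bash
python3 -m creep '[[[0,-0.1,0],0,0],[[0,-0.2,0],0,0],[[0,-0.25,-0.2],0,0],[[0,-0.25,-0.5],0,0],[[0,-0.25,-0.9],0,0],[[0,-0.25,-1.3],0,0],[[-0.3,-0.6,-1.5],0,0],[[-0.6,-1.2,-1.5],0,0],[[-1.0,-1.8,-1.5],0,0],[[-1.5,-2.4,-1.5],0,0],[[-1.9,-2.9,-1.5],0,0],[[-1.9,-2.9,-1.5],0,0]]'; python3 - <<'E'
from h import *
for z in(.19,.164,.157): print(units([*BT,z],0))
c=cam("top"); p=proj(c,[.56,-.05,.15]).astype(int); im=c["img"][p[1]-60:p[1]+60,p[0]-75:p[0]+75,::-1]
cv2.imwrite(f"pics/top6.png",cv2.resize(im,(750,600),interpolation=cv2.INTER_CUBIC))
c=cam("scene"); p=proj(c,[.56,-.05,.15]).astype(int); im=c["img"][p[1]-60:p[1]+60,p[0]-75:p[0]+75,::-1]
cv2.imwrite(f"pics/scene6.png",cv2.resize(im,(750,600),interpolation=cv2.INTER_CUBIC))
E
```

```text
time_s: 7.35
ee_pos: [0.5874, 0.0647, 0.2383]
eef_rot: [-3.14, -0.002, -0.335]
force: [-0.7, 0.4, 1.0]
grip_width: 0.0002
(array([-1.319,  1.29 ,  0.963]), np.float64(-2.402))
(array([-1.32 ,  1.291,  1.483]), np.float64(-2.402))
(array([-1.32 ,  1.291,  1.623]), np.float64(-2.402))
```

View pics/top6.png

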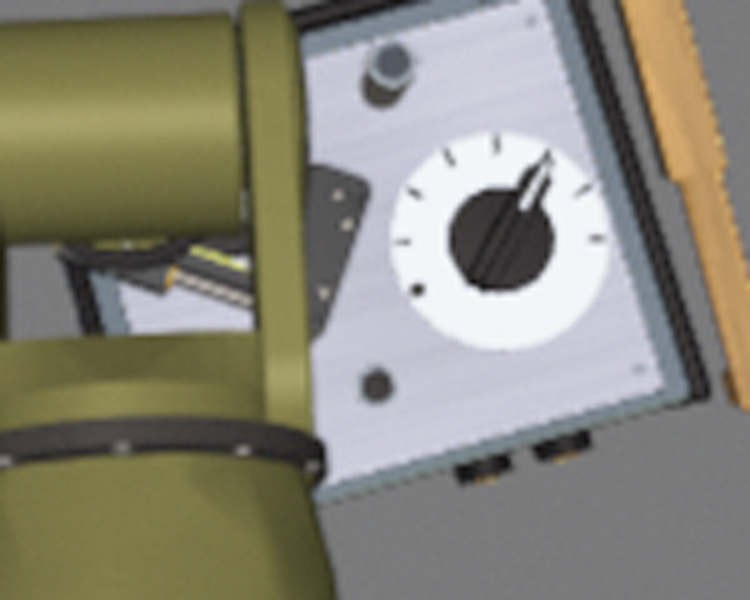

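View pics/scene6.png

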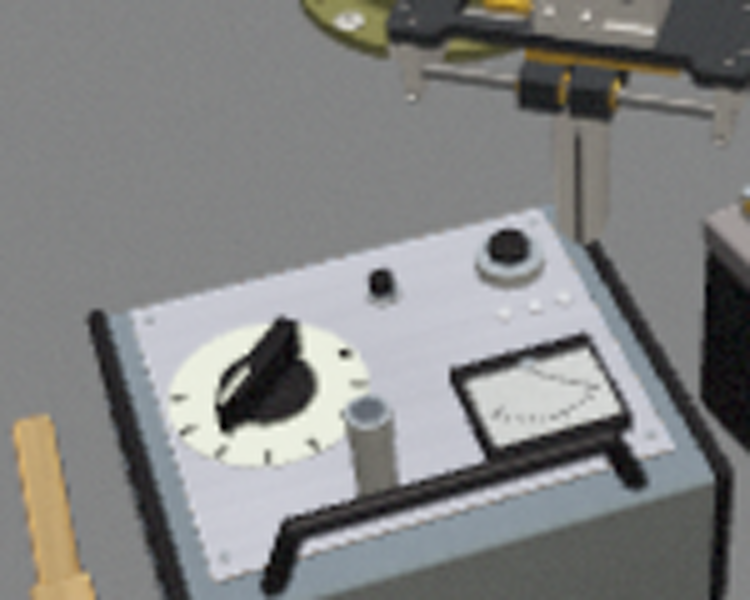

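The top view shows the nose at (545,160) covering the fifth bar, with bars 1–4 visible at (402,242), (414,193), (450,157) and (496,144). So step 5 is set and released. Now the arm goes above the button.

```bash
python3 -m creep '[[[-0.4,0.4,0],0,0],[[-0.9,0.9,0],0,0],[[-1.3,1.28,0],0,0],[[-1.32,1.29,0.3],0,0],[[-1.32,1.29,0.7],0,0],[[-1.32,1.29,1.1],0,0],[[-1.32,1.29,1.3],0,0],[[-1.32,1.29,1.3],0,0]]'; python3 - <<'E'
from h import *
for z in(.164,.158): print(units([*BT,z]))
c=cam("scene"); p=proj(c,[*BT,.15]).astype(int); im=c["img"][p[1]-48:p[1]+48,p[0]-60:p[0]+60,::-1]
cv2.imwrite(f"pics/scene7.png",cv2.resize(im,(750,600),interpolation=cv2.INTER_CUBIC))
E
```

```text
time_s: 8.25
ee_pos: [0.5043, 0.0219, 0.1708]
eef_rot: [3.141, 0.002, -0.34]
force: [1.2, 0.3, 0.5]
grip_width: 0.0005
(array([-0.029, -0.065,  0.136]), 0)
(array([-0.029, -0.065,  0.256]), 0)
```

View pics/scene7.png

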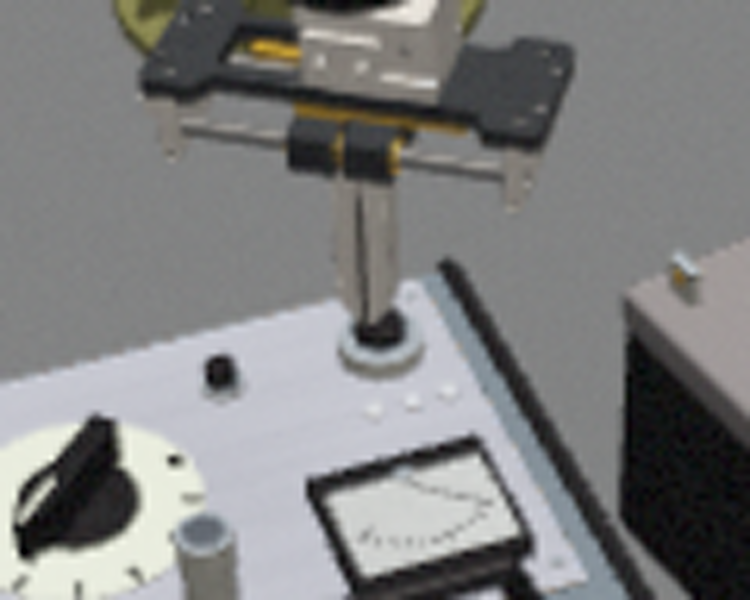

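The scene view shows the fingertip at (367,322), slightly left of the button's centre (383,325). I'll correct sideways, then press with force readings.

```bash
python3 -m creep '[[[0.02,-0.08,0],0,0],[[0.02,-0.08,0],0,0],[[0.02,-0.08,0.07],0,0],[[0.02,-0.08,0.12],0,0],[[0.02,-0.08,0.16],0,0],[[0.02,-0.08,0.19],0,0],[[0.02,-0.08,0.22],0,0],[[0.02,-0.08,0.22],0,0]]'
```

```text
time_s: 9.1
ee_pos: [0.5067, 0.0262, 0.1604]
eef_rot: [-3.142, 0.0, -0.339]
force: [-2.0, 0.8, 3.6]
grip_width: 0.0002
```

```bash
python3 -m creep '[[[0,0,0.02],0,0],[[0,0,0.04],0,0],[[0,0,0.05],0,0],[[0,0,0.05],0,0],[[0,0,0.05],0,0]]'
```

```text
time_s: 9.6
ee_pos: [0.5068, 0.0262, 0.159]
eef_rot: [-3.141, -0.001, -0.339]
force: [-7.0, 0.4, 15.9]
grip_width: 0.0005
```

The force went up sharply to 16 N, well above the 5 N spring, so the button is fully down. Next I'll lift off.

```bash
python3 -m creep '[[[0,0,-0.1],0,0],[[0,0,-0.3],0,0],[[0,0,-0.7],0,0],[[0,0,-1.2],0,0],[[0,0,-1.7],0,0],[[-0.4,0,-2.0],0,0],[[-0.9,0,-2.0],0,0],[[-1.4,0,-2.0],0,0],[[-1.8,0,-2.0],0,0],[[-2.0,0,-2.0],0,0],[[-2.0,0,-2.0],0,0],[[-2.0,0,-2.0],0,0]]'; python3 - <<'E'
from h import *
import pickle
for n in("top","scene"):
    c=cam(n); cv2.imwrite(f"pics/{n}8.png",cv2.resize(c["img"][:,:,::-1],(800,600),interpolation=cv2.INTER_CUBIC))
    o=pickle.load(open(n+".pkl","rb"))
    d=np.abs(c["img"].astype(int)-o["img"]).max(-1)>60; cv2.imwrite(f"pics/{n}8d.png",cv2.resize(d.astype(np.uint8)*255,(800,600)))
    if n=="scene":
        p=proj(c,[.55,-.03,.15]).astype(int); cv2.imwrite("pics/scene8c.png",cv2.resize(c["img"][p[1]-48:p[1]+48,p[0]-60:p[0]+60,::-1],(750,600),interpolation=cv2.INTER_CUBIC))
print(telemetry.get_obs()["force"],np.abs(telemetry.get_obs()["joint_vel"]).max())
E
```

```text
time_s: 10.8
ee_pos: [0.413, 0.0593, 0.2582]
eef_rot: [-3.141, -0.001, -0.339]
force: [0.5, -0.5, -0.5]
grip_width: 0.0004
[0.77560127 0.02272132 1.34820371] 0.003766585849044814
```

View pics/top8.png

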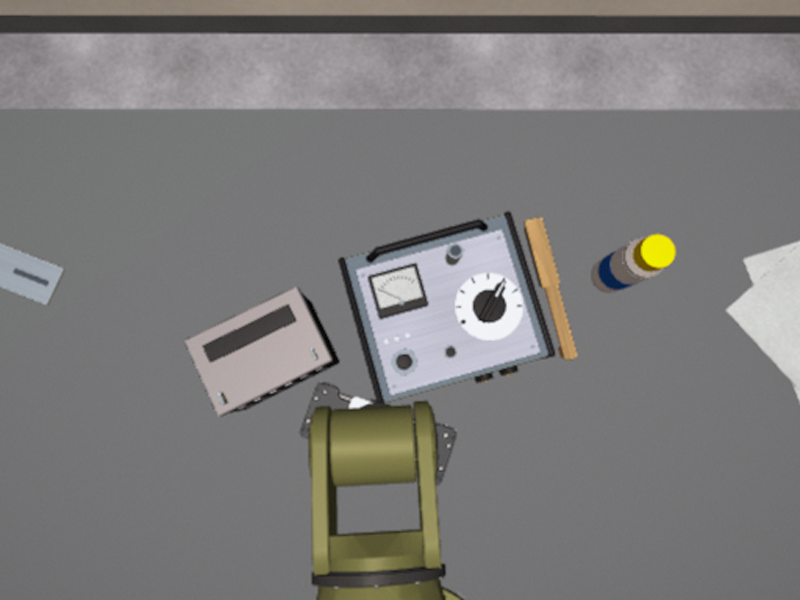

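View pics/scene8c.png

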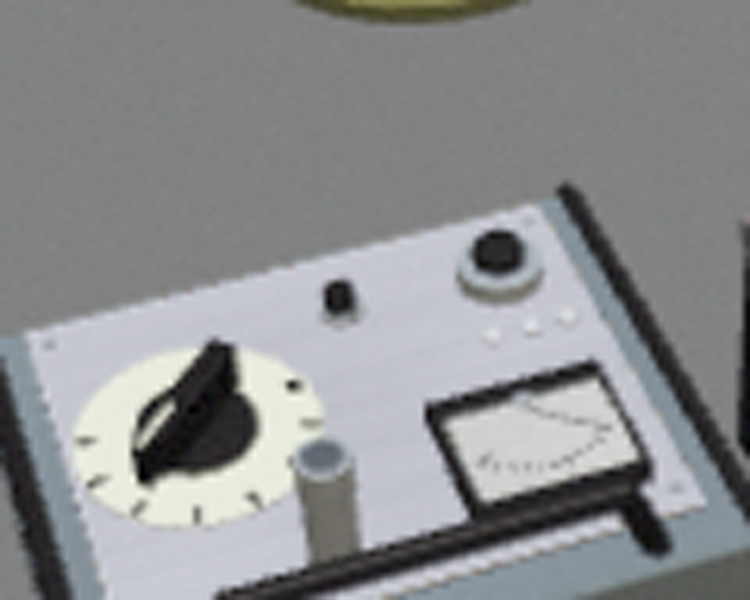

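View pics/scene8d.png

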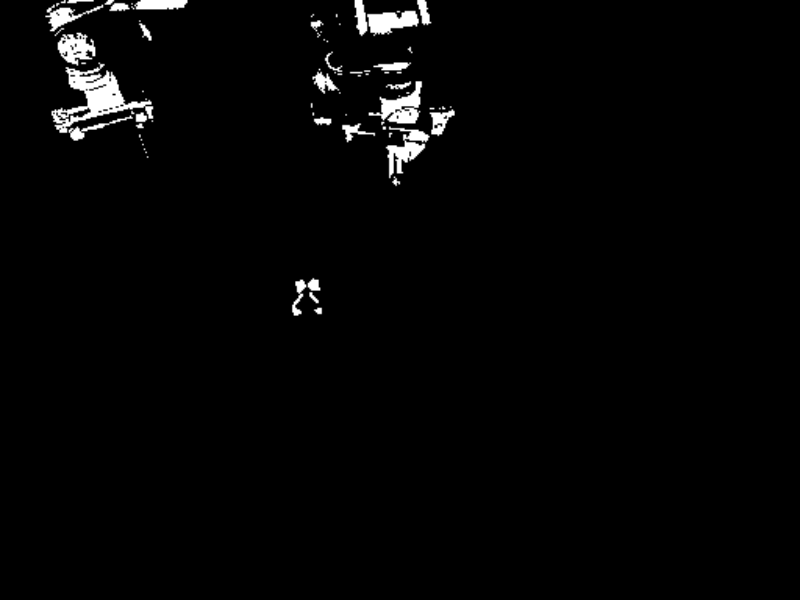

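The nose still covers bar 5 at (503,282) in the top view, and the button is up at (497,250) in the scene crop. The difference image shows changes only at the arm and the selector, so nothing else moved. The robot is clear, and I'm handing in.

```bash
python3 -c "
from station import ctrl; print(ctrl.hand_in())"
```

```text
the job is handed in; nothing more can be done
None
```

I pushed the selector with the closed fingertips from step 3 through step 4 to step 5 and let it go. I then pressed the start button until it bottomed out and lifted clear, handing in at about 11 s on the robot clock. `hand_in` gives no verdict, so I can only report my own checks.

- **Selector:** the last pictures show the nose covering the fifth bar.
- **Start button:** the wrist force rose to 16 N against the 5 N spring, so it was fully down. The last picture shows it up again.
- **Other items:** a before-and-after difference in the scene view shows only the arm and selector changed. The battery, spray can, wire brush and socket did not move visibly.
- **Disagreement:** before the moves, the two cameras placed the selector axis 3–4 mm apart and the button about 7 mm apart in x. I relied mainly on the top view and corrected the fingertip position over the button by eye from the scene picture.
- **Second nudges:** each click needed a small extra push, because the first push stopped near the hump.

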